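# Line the V-rest with nested angles and lay the tube in it, stripe up

## Robot

A 6-joint arm with a two-finger parallel gripper is mounted at the origin on the work surface. World frame = base frame: x ahead of the robot, y to its left, z up, the work surface at z = 0. Lengths are in m, angles in degrees, forces in N, time in s.
With the tool pointing down it reaches from about 0.325 to 0.85 m from the base axis. Payload 15.5 kg.
Tool frame: the origin (TCP) lies at the very end of the fingers, on their centre line; the grasp point (between the pads) lies arm.grip_depth behind it (arm.grip_depth is the distance from the TCP to the grasp point, in m); z points along the fingers, y is the direction in which the jaws open and shut (so a half turn about z gives the same grasp; the last joint's range is limited). The gripper opens to 91 mm and grips with 3 to 60 N. Pads are 32 mm wide; open, the fingers measure 118 mm over their backs; the gripper's body (76 mm by 178 mm) begins 60 mm behind the grasp point.
Start: joints at [64.429, 28.281, 77.091, -0, 74.628, -5.472], TCP at [0.215, 0.587, 0.214] pointing down, gripper open.
Joint ranges: [-166.48, 166.48], [-47.26, 123.95], [12.59, 153.08], [-70.14, 250.14], [6.76, 159.57], [-176.63, 176.63]. Speed limits (degrees/s): [108.29, 108.29, 147.25, 172.46, 172.46, 172.46].

## Interface

Orientations are given as a 3x3 rotation matrix whose columns are the frame's x, y, z axes.
In Python, from rig import arm gives the robot as it stands. Calls block until the motion is done:
- arm.move_to(position, orientation): joint-space move of the TCP to a pose.
- arm.move_l(position, orientation=None, feed=0.15): straight line of the TCP; orientation=None keeps the orientation; feed is the mean speed in m/s.
- arm.move_joints(angles): joint-space move.
- arm.grip(opening): finger opening in m; the grip force is fixed at half the most; returns when the fingers have stopped.
- arm.sleep(seconds).
- arm.solve_ik(position, orientation): joint angles nearest the present ones, or None.
- arm.snapshot(name): name is "side" or "top" or "wrist"; returns the picture (400x640x3 uint8, red, green, blue); there is no depth.
- arm.get_calibration(name): a dict with "intrinsics" (3x3 intrinsics, pixels), "k1" (the pictures are not rectified: a ray, as slopes to the right and down, at radius r is drawn at 1 + k1 r^2 times it, then the intrinsics apply), "cam_to_world" (4x4, takes a point from camera to world coordinates). Camera axes: x right, y down, z forward; pixel columns grow to the right and rows downward; lengths in m; the calibration is good to about 2 mm. A picture is of the moment at which its call begins: read the wrist's pose just before it. get_calibration takes no time and is no camera call; for the wrist camera it gives the pose at the moment of the call.
A pose or a line that the arm cannot do raises arm.Unreachable and nothing moves.
- arm.sign_off(): hands the job in, once; it reports no verdict.
Readings, each from a call of its own:
- arm.current_t(): time.
- arm.current_joint_positions(): joint angles.
- arm.current_dq(): joint speeds.
- arm.current_tau(): joint torques, N m.
- arm.current_ee_pos(): TCP position.
- arm.current_tool_rot(): TCP orientation.
- arm.current_force(): force on the tool from outside, world axes, zero at the start.
- arm.current_torque(): the same for the moment, N m.
- arm.current_width(): finger opening in m.
Only numpy, scipy, OpenCV 4.12 (cv2) and the standard library are available. Lean on these libraries where they do the work, as an engineer would, in place of code of your own. Each camera call takes 0.05 s, during which the arm holds its last target.

## Task

Get the tube ready for marking out: nest all the loose angle sections one into another in the blue V-rest, V upwards, each fully home with legs aligned and ends flush (centred on the rest), and only then lay the tube along the middle of the lined V with its stripe facing straight up. The tube must be turned by rolling it along the mat until its stripe is on top before it is lifted. Leave everything else on the bench where it is.

Things in the scene. Friction and masses are not known exactly. Their poses are not given: they have to be found in the camera images.
- rest: V-rest: blue painted steel, fixed to the bench; base plate 120 x 90 x 12 mm with a V trough, 90 degrees, opening up, 100 mm long. Origin: centre of its underside; x along the trough, z up. The flanks slope at 45 degrees and the trough is 43 mm wide overall, so angles laid in it stick out a little past it at the sides and ends.
- rest_v (a point): middle of the bottom line of the V-rest's trough, 40 mm above the bench; x along the trough, z up. The first angle, fully home, has its outer corner line on this line; each further nested angle lies 5.7 mm higher. The tube laid on n nested angles has its axis 34 mm + n x 5.7 mm above this point.
- angle1_mid (a point): Angle section 1, bare aluminium (light grey), may be absent (4 to 6 are present): 110 mm long, legs 34 wide x 4 thick at 90 degrees, 80 g. Starts V up in a groove of tray_a. Point: its centre, 13 mm above the outer corner line; x along it, z out of the open V. 48 mm wide over the outer leg edges, which are 24 mm above the corner line (top: 27) and overhang groove and rest: pinch across them from above.
- angle2_mid (a point): Angle section 2, brass (gold), may be absent (4 to 6 are present): 110 mm long, legs 34 wide x 4 thick at 90 degrees, 80 g. Starts V up in a groove of tray_a. Point: its centre, 13 mm above the outer corner line; x along it, z out of the open V. 48 mm wide over the outer leg edges, which are 24 mm above the corner line (top: 27) and overhang groove and rest: pinch across them from above.
- angle3_mid (a point): Angle section 3, yellow painted, may be absent (4 to 6 are present): 110 mm long, legs 34 wide x 4 thick at 90 degrees, 80 g. Starts V up in a groove of tray_a. Point: its centre, 13 mm above the outer corner line; x along it, z out of the open V. 48 mm wide over the outer leg edges, which are 24 mm above the corner line (top: 27) and overhang groove and rest: pinch across them from above.
- angle4_mid (a point): Angle section 4, dark steel, may be absent (4 to 6 are present): 110 mm long, legs 34 wide x 4 thick at 90 degrees, 80 g. Starts V up in a groove of tray_b. Point: its centre, 13 mm above the outer corner line; x along it, z out of the open V. 48 mm wide over the outer leg edges, which are 24 mm above the corner line (top: 27) and overhang groove and rest: pinch across them from above.
- angle5_mid (a point): Angle section 5, red painted, may be absent (4 to 6 are present): 110 mm long, legs 34 wide x 4 thick at 90 degrees, 80 g. Starts V up in a groove of tray_b. Point: its centre, 13 mm above the outer corner line; x along it, z out of the open V. 48 mm wide over the outer leg edges, which are 24 mm above the corner line (top: 27) and overhang groove and rest: pinch across them from above.
- angle6_mid (a point): Angle section 6, copper (reddish brown), may be absent (4 to 6 are present): 110 mm long, legs 34 wide x 4 thick at 90 degrees, 80 g. Starts V up in a groove of tray_b. Point: its centre, 13 mm above the outer corner line; x along it, z out of the open V. 48 mm wide over the outer leg edges, which are 24 mm above the corner line (top: 27) and overhang groove and rest: pinch across them from above.
- tube_a_mid (a point): Tube a: dark steel, one yellow stripe along it, 48 mm diameter, 160 mm long, 0.25 kg. Point: middle of its axis; x along the tube, z out through the stripe. Starts on the mat, axis 27 mm above the bench, stripe 1.5 to 2.3 rad from the top; when pushed it rolls without slipping, and soon stops when let go. Exactly one of tubes a and b is present.
- tube_b_mid (a point): Tube b: as tube a in size, mass, point and axes, but red with one white stripe. Present only when tube a is not.
- mat: Black rubber mat, fixed to the bench, 220 (x) x 300 (y) x 3 mm, with a grey raised lip 8 mm wide and 18 mm high (above the bench) along each of its two ends at y = +-150 mm, which stops the tube rolling off; fingers can pass over it. Origin: centre of its underside. The tube starts on it, roughly along its x.
- tray_a: Black moulded tray, fixed, 100 x 238 mm, with three V grooves along its x, at y = -88, 0 and +88 mm, bottom line 20 mm above the bench, for angles 1 to 3. Origin: centre of its underside.
- tray_b: Black moulded tray, fixed, 100 x 238 mm, with three V grooves along its x, at y = -88, 0 and +88 mm, bottom line 20 mm above the bench, for angles 4 to 6. Origin: centre of its underside.
- mug: Bystander, not to be moved: white mug, 76 mm across, 90 mm high. Origin: underside centre.
- screwdriver: Bystander, not to be moved: screwdriver with a green handle, about 200 mm long. Origin: underside, near mid-length; x along it.
- hammer: Bystander, not to be moved: hammer with a yellow handle, about 280 mm long. Origin: underside, near mid-length; x along it.
- spray: Bystander, not to be moved: green bottle, 56 mm across, 160 mm high. Origin: underside centre.
- wrench: Bystander, not to be moved: steel wrench, about 180 mm long. Origin: underside, near mid-length; x along it.
- jar: Bystander, not to be moved: glass jar with a red cap, 64 mm across, 70 mm high. Origin: underside centre.
Not all that is in view belongs to the job. Leave any pink look-alike of the part that bears tube_b_mid alone.

How it is judged:
By the outcome, as a careful person would: the job done as asked, in the order asked, and still so for the second after the job is handed in, with the robot touching nothing.
Of angle1, angle2, angle3, angle4, angle5, angle6 only 4 to 6 are there at a start; the rules pass over those that are not, and their reading is None.
Of tube_a, tube_b only 1 to 1 are there at a start; the rules pass over those that are not, and their reading is None.
At some moment in a run one of tube_a, tube_b may be knocked a few centimetres aside while the robot is not near it.
It also fails if it takes over 210 s, if anything falls off the work surface, if the arm or the gripper's body presses on something with over 40 N, if the wrist force passes 120 N, or if a joint passes its speed limit or range.

## Working session

There is one attempt and no reset: what is moved stays moved. The work goes in short steps, each a Python script; the robot and the scene stay as the last script left them, time stands still between calls to the robot, and variables do not carry over. Pictures are saved under pics/ and viewed, and the job is handed in when it is done.

```bash
ls; mkdir -p pics; python3 - <<'E'
from rig import arm
import cv2,numpy as np
print(arm.current_t(),arm.grip_depth)
for n in ("side","top","wrist"):
    c=arm.get_calibration(n); print(n,np.round(c["intrinsics"],1).tolist(),c["k1"],np.round(c["cam_to_world"],3).tolist())
    cv2.imwrite(f"pics/{n}0.png",arm.snapshot(n)[:,:,::-1])
print(arm.current_width(),arm.current_ee_pos(),arm.current_tool_rot(),arm.current_t())
E
```

```text
pics
0.0 0.0188
side [[518.9, 0.0, 316.0], [0.0, 518.9, 197.8], [0.0, 0.0, 1.0]] 0.008685902800684509 [[0.825, -0.324, 0.462, -0.181], [-0.564, -0.448, 0.693, -1.123], [-0.018, -0.833, -0.553, 0.948], [0.0, 0.0, 0.0, 1.0]]
top [[431.8, 0.0, 317.8], [0.0, 431.8, 203.6], [0.0, 0.0, 1.0]] -0.08534302724982926 [[-0.021, -0.992, 0.124, 0.359], [-1.0, 0.022, 0.01, -0.015], [-0.013, -0.124, -0.992, 1.475], [0.0, 0.0, 0.0, 1.0]]
wrist [[283.1, 0.0, 315.0], [0.0, 283.1, 199.0], [0.0, 0.0, 1.0]] 0.0038552669294675632 [[0.344, 0.903, 0.259, 0.141], [0.939, -0.331, -0.095, 0.614], [-0.0, 0.276, -0.961, 0.383], [0.0, 0.0, 0.0, 1.0]]
0.09121431749990265 [0.21464996 0.58668087 0.21346168] [[-9.39101014e-01  3.43640974e-01 -4.08959441e-04]
 [ 3.43641206e-01  9.39100625e-01 -8.59527905e-04]
 [ 8.86850597e-05 -9.47718842e-04 -9.99999547e-01]] 0.15
```

View pics/top0.png

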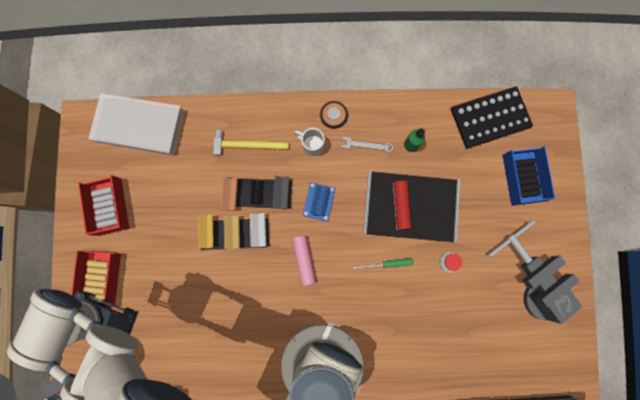

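View pics/side0.png

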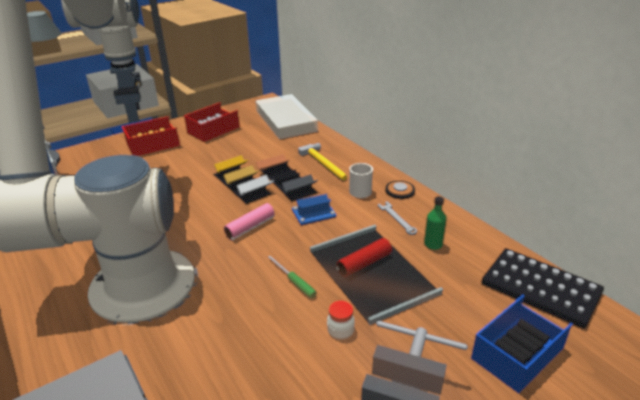

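View pics/wrist0.png

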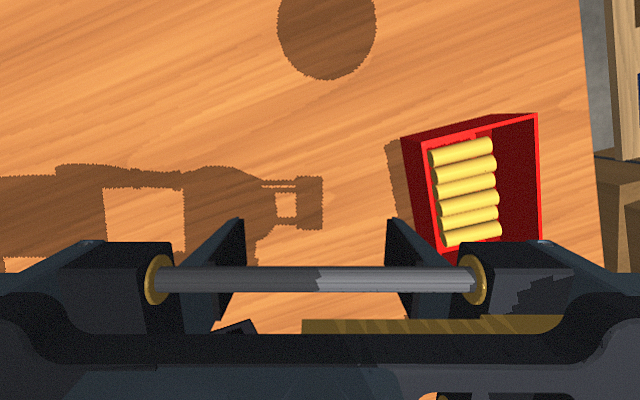

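Candidates: the tube is red at (402,205). The pink look-alike at (304,260) is to be left alone. Angles in view: copper (231,193), dark (282,193), yellow (206,232), brass (231,232), aluminium (258,231). Next I'll look at close crops.

```bash
cat > h.py <<'E'
from rig import arm
import cv2,numpy as np
def ray(cal,u,v):
    K=cal["intrinsics"];x=(u-K[0,2])/K[0,0];y=(v-K[1,2])/K[1,1]
    k=cal["k1"];X,Y=x,y
    for _ in range(20):
        s=1+k*(X*X+Y*Y);X,Y=x/s,y/s
    T=np.array(cal["cam_to_world"]);return T[:3,3],T[:3,:3]@np.array([X,Y,1.])
def at(cal,u,v,z):
    o,d=ray(cal,u,v);return o+d*(z-o[2])/d[2]
def proj(cal,P):
    T=np.array(cal["cam_to_world"]);P=np.atleast_2d(P);q=(P-T[:3,3])@T[:3,:3]
    x=q[:,0]/q[:,2];y=q[:,1]/q[:,2];s=1+cal["k1"]*(x*x+y*y);K=cal["intrinsics"]
    return np.c_[K[0,0]*x*s+K[0,2],K[1,1]*y*s+K[1,2]]
def Rdown(yaw):
    # jaw (tool y) along angle yaw+90 ; tool x along yaw (deg), z down
    c,s=np.cos(np.radians(yaw)),np.sin(np.radians(yaw))
    return np.array([[c,s,0],[s,-c,0],[0,0,-1.]])
E
python3 - <<'E'
import cv2
a=cv2.imread("pics/top0.png");cv2.imwrite("pics/c1.png",cv2.resize(a[165:265,185:345],None,fx=5,fy=5,interpolation=cv2.INTER_CUBIC))
cv2.imwrite("pics/c2.png",cv2.resize(a[160:260,340:480],None,fx=5,fy=5,interpolation=cv2.INTER_CUBIC))
a=cv2.imread("pics/side0.png");cv2.imwrite("pics/c3.png",cv2.resize(a[140:260,200:360],None,fx=5,fy=5,interpolation=cv2.INTER_CUBIC))
E
```

```text
(no output)
```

View pics/c1.png

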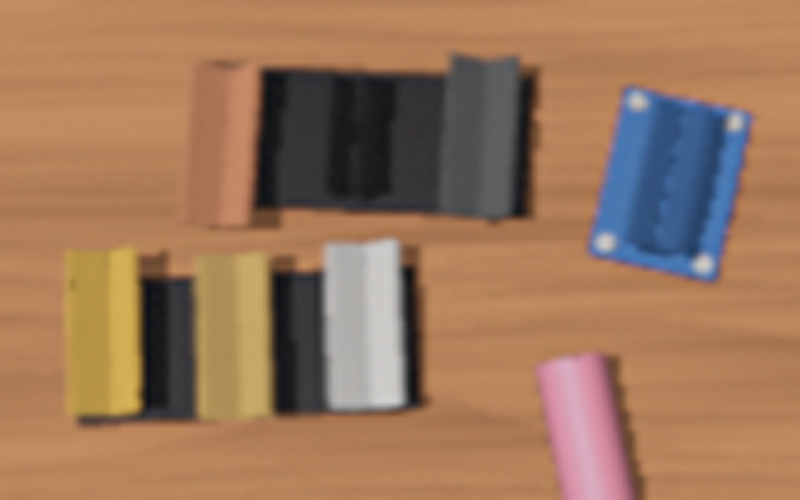

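View pics/c2.png

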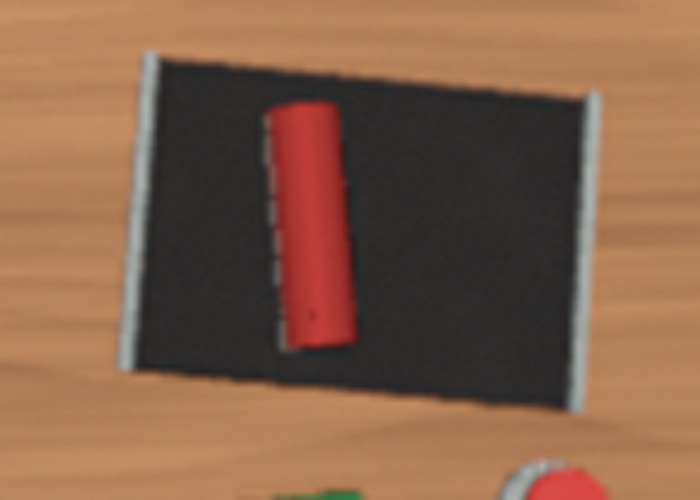

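View pics/c3.png

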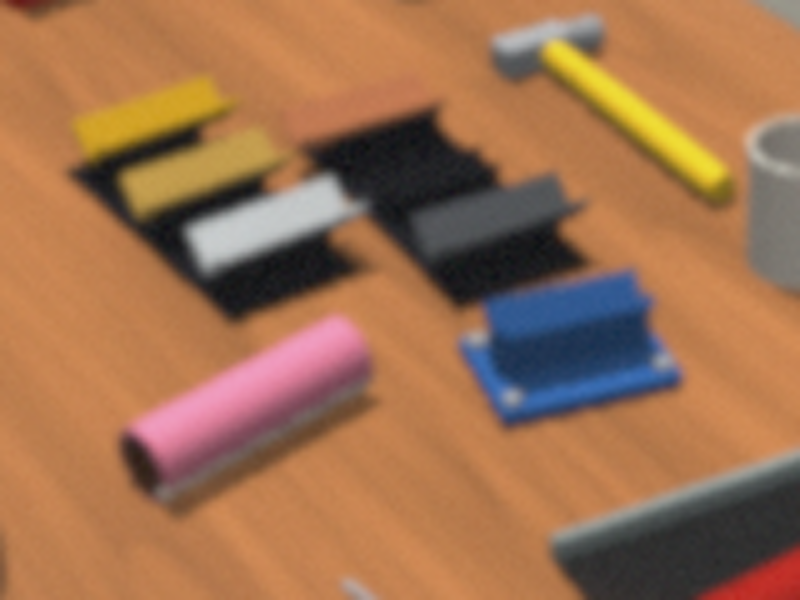

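```bash
python3 - <<'E'
from h import *
c=arm.get_calibration("top")
f=lambda u,v,o:(o[0]+u/5,o[1]+v/5)
o1=(185,165);o2=(340,160)
def q(name,pts,z,o):
    P=np.array([at(c,*f(u,v,o),z)[:2] for u,v in pts]);print(name,P.round(3).tolist(),P.mean(0).round(4))
q('copper',[(197,62),(259,66),(250,227),(185,223)],.045,o1)
q('dark',[(452,55),(522,60),(505,217),(438,210)],.045,o1)
q('yel',[(66,250),(135,247),(140,413),(70,414)],.045,o1)
q('brass',[(197,254),(265,252),(270,415),(200,418)],.045,o1)
q('alu',[(326,243),(399,240),(405,405),(330,410)],.045,o1)
q('rest',[(627,87),(751,112),(717,280),(591,254)],.012,o1)
q('mat',[(150,55),(598,92),(580,410),(125,368)],.01,o2)
q('tube',[(270,106),(336,102),(356,344),(288,348)],.027,o2)
E
```

```text
copper [[0.634, 0.315], [0.63, 0.272], [0.521, 0.278], [0.524, 0.322]] [0.5771 0.2967]
dark [[0.634, 0.141], [0.63, 0.094], [0.524, 0.107], [0.529, 0.151]] [0.5792 0.1233]
yel [[0.508, 0.403], [0.509, 0.356], [0.398, 0.352], [0.398, 0.399]] [0.453  0.3774]
brass [[0.503, 0.314], [0.504, 0.268], [0.395, 0.264], [0.394, 0.311]] [0.4488 0.2894]
alu [[0.509, 0.227], [0.51, 0.178], [0.4, 0.174], [0.397, 0.224]] [0.4539 0.2008]
rest [[0.615, 0.024], [0.596, -0.06], [0.481, -0.034], [0.501, 0.051]] [ 0.5483 -0.0048]
mat [[0.651, -0.182], [0.619, -0.492], [0.4, -0.466], [0.436, -0.157]] [ 0.5262 -0.3245]
tube [[0.611, -0.261], [0.612, -0.306], [0.447, -0.312], [0.446, -0.266]] [ 0.5289 -0.2859]
```

```bash
cat >> h.py <<'E'
import json
def look(name,xy,z,yaw):
    arm.move_to([xy[0],xy[1],z],Rdown(yaw))
    cal=arm.get_calibration("wrist");im=arm.snapshot("wrist")[:,:,::-1]
    cv2.imwrite(f"pics/{name}.png",im);json.dump({k:np.array(v).tolist() for k,v in cal.items()},open(f"pics/{name}.json","w"))
    return cal,im
def lcal(name):
    d=json.load(open(f"pics/{name}.json"));return {k:(np.array(v) if k!="k1" else v) for k,v in d.items()}
E
python3 - <<'E'
from h import *
for yaw in (0,180):
  for p in [(.453,.377),(.449,.289),(.454,.2),(.577,.297),(.579,.123),(.548,-.005),(.529,-.286)]:
    print(yaw,p,arm.solve_ik([*p,.03],Rdown(yaw)), arm.solve_ik([p[0]-.09,p[1],.15],Rdown(yaw)) is not None)
look("ta",(.365,.289),.14,0)
look("tb",(.49,.21),.14,0)
look("rs",(.46,.0),.14,0)
print(arm.current_t())
E
```

```text
0 (0.453, 0.377) [ 3.39641168e+01  3.85962652e+01  9.21901037e+01 -2.54444375e-14
  4.92136311e+01  1.23964117e+02] True
0 (0.449, 0.289) [ 2.63589169e+01  3.57245819e+01  1.00283453e+02 -2.54444375e-14
  4.39919654e+01  1.16358917e+02] True
0 (0.454, 0.2) [ 1.68748632e+01  3.39280172e+01  1.05664018e+02 -2.54444375e-14
  4.04079652e+01  1.06874863e+02] True
0 (0.577, 0.297) [ 2.19668049e+01  4.20065902e+01  8.30722866e+01 -2.54444375e-14
  5.49211232e+01  1.11966805e+02] True
0 (0.579, 0.123) [ 6.21449084e+00  3.87362201e+01  9.18071483e+01 -2.54444375e-14
  4.94566316e+01  9.62144908e+01] True
0 (0.548, -0.005) [-6.76628575e+00  3.64263638e+01  9.82578118e+01 -2.54444375e-14
  4.53158244e+01  8.32337142e+01] True
0 (0.529, -0.286) [-3.40853722e+01  3.92563269e+01  9.03915391e+01 -2.54444375e-14
  5.03521340e+01  5.59146278e+01] True
180 (0.453, 0.377) [ 3.39641168e+01  3.85962652e+01  9.21901037e+01 -2.54444375e-14
  4.92136311e+01 -5.60358832e+01] True
180 (0.449, 0.289) [ 2.63589169e+01  3.57245819e+01  1.00283453e+02 -2.54444375e-14
  4.39919654e+01 -6.36410831e+01] True
180 (0.454, 0.2) [ 1.68748632e+01  3.39280172e+01  1.05664018e+02 -2.54444375e-14
  4.04079652e+01 -7.31251368e+01] True
180 (0.577, 0.297) [ 2.19668049e+01  4.20065902e+01  8.30722866e+01 -2.54444375e-14
  5.49211232e+01 -6.80331951e+01] True
180 (0.579, 0.123) [ 6.21449084e+00  3.87362201e+01  9.18071483e+01 -2.54444375e-14
  4.94566316e+01 -8.37855092e+01] True
180 (0.548, -0.005) [-6.76628575e+00  3.64263638e+01  9.82578118e+01 -2.54444375e-14
  4.53158244e+01 -9.67662858e+01] True
180 (0.529, -0.286) [-3.40853722e+01  3.92563269e+01  9.03915391e+01 -2.54444375e-14
  5.03521340e+01 -1.24085372e+02] True
3.7833
```

View pics/ta.png

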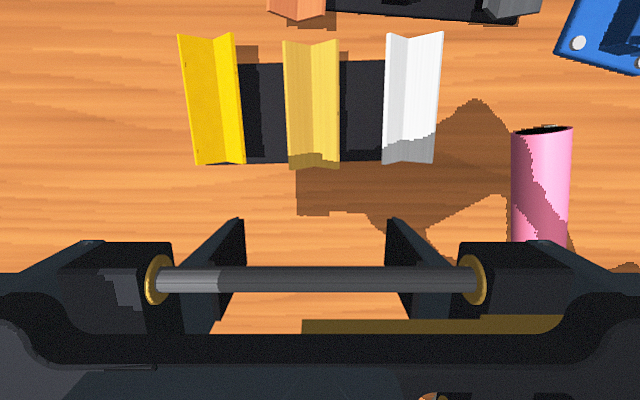

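View pics/tb.png

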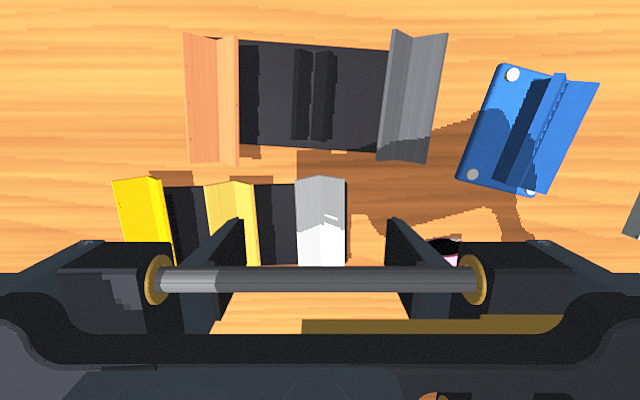

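View pics/rs.png

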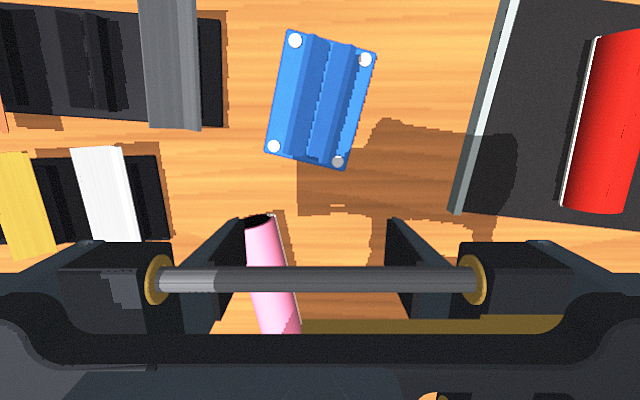

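```bash
python3 - <<'E'
import cv2,numpy as np
a=cv2.imread("pics/tb.png")[20:180,170:450]
a=np.clip((a/255.)**.6*255,0,255).astype('uint8')
cv2.imwrite("pics/d1.png",cv2.resize(a,None,fx=2.85,fy=2.85,interpolation=cv2.INTER_CUBIC))
a=cv2.imread("pics/ta.png")[20:180,170:450]
cv2.imwrite("pics/d2.png",cv2.resize(a,None,fx=2.85,fy=2.85,interpolation=cv2.INTER_CUBIC))
a=cv2.imread("pics/rs.png")[20:180,230:410]
cv2.imwrite("pics/d3.png",cv2.resize(a,None,fx=3.5,fy=3.5,interpolation=cv2.INTER_CUBIC))
E
```

```text
(no output)
```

View pics/d1.png

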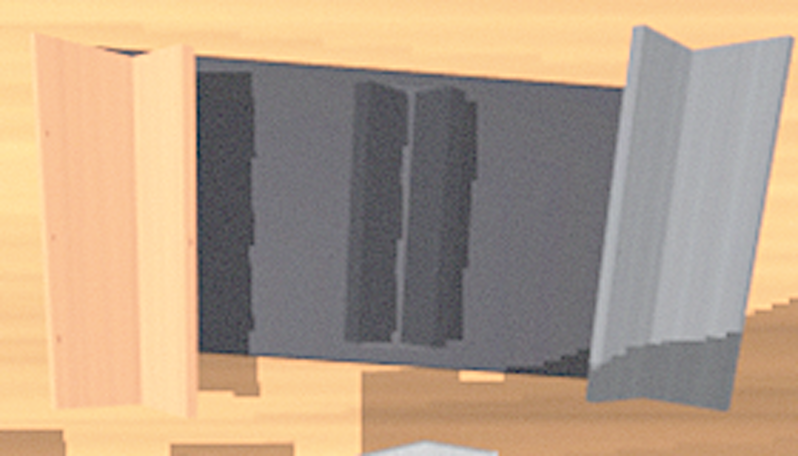

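View pics/d2.png

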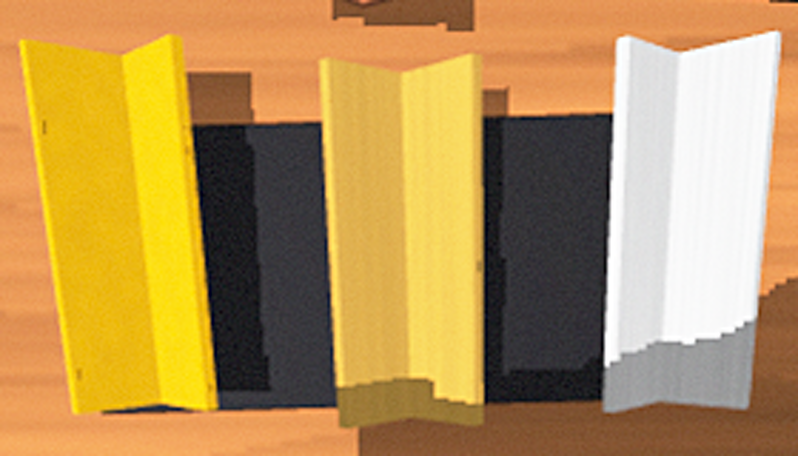

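View pics/d3.png

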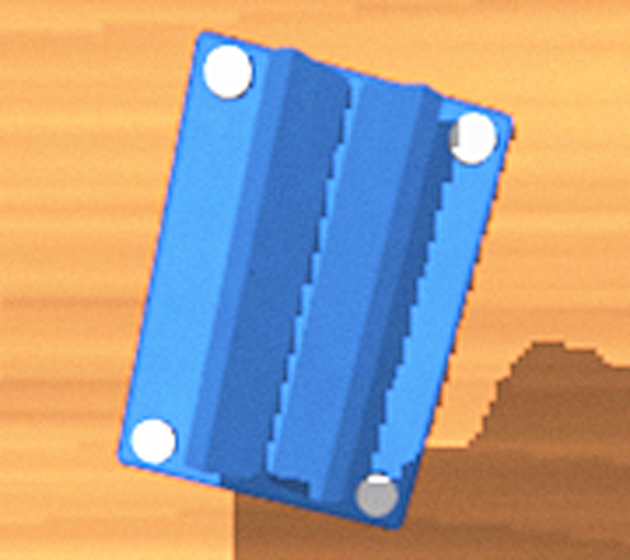

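```bash
cat > fit.py <<'E'
from h import *
from scipy.optimize import least_squares
def fit(name,pts,L,W,z,s,o,p0):
    cal=lcal(name);uv=np.array(pts,float)/s+np.array(o)
    # pts order: far-left(+x,+y), far-right(+x,-y), near-right, near-left
    B=np.array([[L/2,W/2],[L/2,-W/2],[-L/2,-W/2],[-L/2,W/2]])
    def res(p):
        c,n=np.cos(p[2]),np.sin(p[2]);P=B@np.array([[c,n],[-n,c]])+p[:2]
        return (proj(cal,np.c_[P,np.full(4,z)])-uv).ravel()
    r=least_squares(res,p0);return r.x,r.fun.reshape(4,2)
E
python3 - <<'E'
from fit import *
S=2.85;o=(170,20);out={}
for n,f,pts,p0 in [('yel','ta',[(20,40),(182,36),(217,409),(75,412)],(.45,.37,0)),
 ('brass','ta',[(321,60),(482,54),(483,424),(341,426)],(.45,.29,0)),
 ('alu','ta',[(617,37),(780,33),(749,408),(604,411)],(.45,.2,0)),
 ('copper','tb',[(33,36),(193,44),(196,415),(55,407)],(.57,.29,0)),
 ('dark','tb',[(636,26),(796,37),(729,409),(588,401)],(.57,.12,0))]:
    x,r=fit(f,pts,.110,.048,.044,S,o,p0);out[n]=x.tolist();print(n,x[:2].round(4),np.degrees(x[2]).round(2),np.abs(r).max().round(2),r.round(1).tolist())
x,r=fit('rs',[(197,30),(515,117),(403,528),(117,461)],.12,.09,.012,3.5,(230,20),(.55,0,-.2))
out['rest']=x.tolist();print('rest',x[:2].round(4),np.degrees(x[2]).round(2),r.round(1).tolist())
json.dump(out,open('est.json','w'))
E
```

```text
yel [0.4556 0.38  ] 1.62 0.52 [[-0.2, 0.0], [0.3, -0.3], [0.4, 0.0], [-0.5, 0.3]]
brass [0.4508 0.2919] 1.63 0.57 [[-0.3, -0.3], [0.3, 0.0], [0.4, -0.1], [-0.4, 0.6]]
alu [0.4563 0.2046] 1.74 0.41 [[-0.1, 0.4], [0.4, -0.2], [-0.0, -0.3], [-0.2, 0.1]]
copper [0.5802 0.3016] -3.64 1.07 [[-1.0, -0.9], [0.6, 0.4], [1.1, 0.6], [-0.6, 0.2]]
dark [0.5821 0.1254] -3.92 0.67 [[-0.6, -0.4], [0.5, 0.0], [0.7, 0.6], [-0.5, -0.1]]
rest [ 0.5503 -0.0011] -13.47 [[-0.4, -1.4], [1.2, -1.4], [0.2, 2.1], [-1.1, 1.5]]
```

```bash
python3 - <<'E'
from fit import *
for pts,W,z in [([(270,52),(440,90),(337,503),(187,465)],.043,.0615),([(270,52),(440,90),(337,503),(187,465)],.043,.055),([(297,50),(418,86),(310,500),(210,470)],.032,.06)]:
    x,r=fit('rs',pts,.10,W,z,3.5,(230,20),(.55,0,-.2))
    print('rest',x[:2].round(4),np.degrees(x[2]).round(2),r.round(1).tolist())
cal=lcal('rs');im=cv2.imread('pics/rs.png')
c,s=np.cos(np.radians(-13.47)),np.sin(np.radians(-13.47))
im2=cv2.resize(im[20:180,230:410],None,fx=3.5,fy=3.5,interpolation=cv2.INTER_CUBIC)
for L,W,z,col in [(.12,.09,.012,(0,0,255)),(.1,.043,.0615,(0,255,255)),(.1,0.0005,.04,(255,255,255))]:
    P=np.array([[L/2*a*c-W/2*b*s+.5503,L/2*a*s+W/2*b*c-.0011,z] for a,b in [(1,1),(1,-1),(-1,-1),(-1,1)]])
    q=((proj(cal,P)-[230,20])*3.5).astype(int);cv2.polylines(im2,[q],True,col,1)
cv2.imwrite('pics/d4.png',im2)
E
```

```text
rest [ 5.496e-01 -5.000e-04] -13.14 [[-1.8, -4.1], [2.8, -1.0], [1.9, 3.5], [-3.0, 3.2]]
rest [ 0.5502 -0.0006] -13.12 [[-1.4, -2.5], [1.8, 0.1], [1.7, 1.6], [-2.0, 1.6]]
rest [ 5.5e-01 -5.0e-04] -13.93 [[-1.7, -1.9], [2.9, -1.3], [2.7, 2.2], [-4.0, 2.1]]
```

View pics/d4.png

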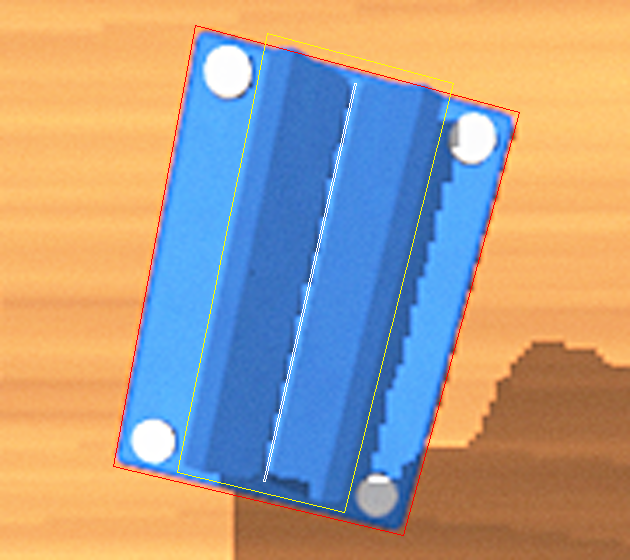

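```bash
cat >> h.py <<'E'
E_=lambda:json.load(open('est.json'))
def place(n,k,dx=0.0):
    e=E_();x,y,a=e[n];rx,ry,ra=e['rest'];yw=np.degrees(a);ryw=np.degrees(ra)
    T=lambda: round(arm.current_t(),2)
    arm.move_to([x,y,.09],Rdown(yw));arm.grip(.062)
    arm.move_l([x,y,.0395],feed=.12)
    f0=arm.current_force()
    arm.grip(.03);print(n,'grip',T(),np.round(arm.current_width(),4),np.round(f0,1))
    arm.move_l([x,y,.055],feed=.1);arm.move_l([x,y,.15],feed=.25)
    print(' w',np.round(arm.current_width(),4))
    zt=.04+.0195+k*.0057
    ux,uy=np.cos(ra),np.sin(ra);px,py=rx+dx*ux,ry+dx*uy
    arm.move_to([px,py,.15],Rdown(ryw))
    f1=arm.current_force()
    arm.move_l([px,py,zt+.02],feed=.2);arm.move_l([px,py,zt+.004],feed=.05);
    z=zt+.004
    while z>zt-.0012:
        z-=.0007;arm.move_l([px,py,z],feed=.03);f=arm.current_force()-f1
        if f[2]>6 : break
    print(' down z-zt',round(z-zt,4),np.round(f,1),np.round(arm.current_width(),4),T())
E
python3 - <<'E'
from h import *
place('alu',0)
cv2.imwrite('pics/p1w.png',arm.snapshot("wrist")[:,:,::-1])
E
```

```text
alu grip 6.23 0.0463 [-0.2 -0.9 -0.1]
 w 0.0463
 down z-zt 0.0005 [0.2 1.4 6.1] 0.0459 10.19
```

View pics/p1w.png

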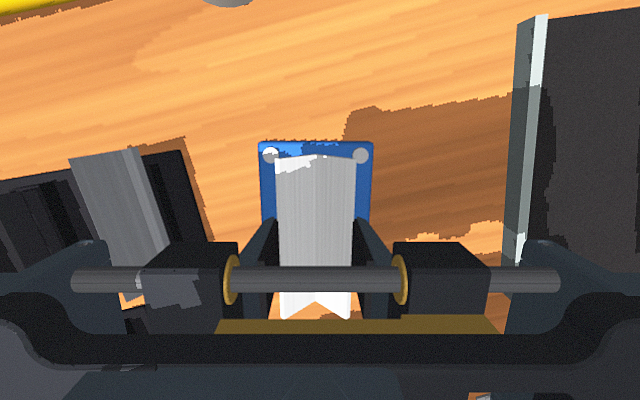

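The aluminium angle is held over the rest and contact was felt at the right height. I'll release it and check.

```bash
cat >> h.py <<'E'
def release():
    arm.grip(.060);p=np.array(arm.current_ee_pos());p[2]=.15;arm.move_l(p,feed=.2)
E
python3 - <<'E'
from h import *
release()
look('r1',(.46,0),.14,0);print(arm.current_t())
a=cv2.imread("pics/r1.png")[20:180,230:410]
cv2.imwrite("pics/d5.png",cv2.resize(a,None,fx=3.5,fy=3.5,interpolation=cv2.INTER_CUBIC))
E
```

```text
11.775
```

View pics/d5.png

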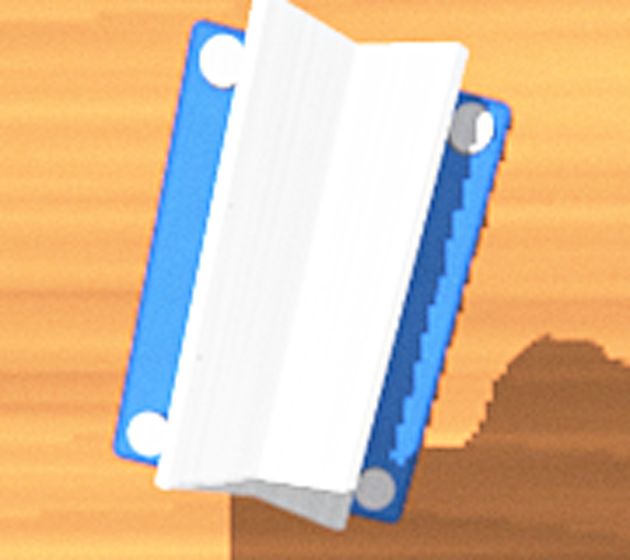

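```bash
python3 - <<'E'
from fit import *
print(arm.current_ee_pos(),arm.current_tool_rot().round(4).tolist())
print(lcal('rs')['cam_to_world'][:3,3],lcal('r1')['cam_to_world'][:3,3],lcal('rs')['cam_to_world'][:3,2],lcal('r1')['cam_to_world'][:3,2])
a=cv2.imread("pics/r1.png")[5:185,255:385]
cv2.imwrite("pics/d6.png",cv2.resize(a,None,fx=4.4,fy=3.3*4/3*.75*4/3,interpolation=cv2.INTER_CUBIC))
x,r=fit('r1',[(191,20),(513,103),(399,523),(114,453)],.12,.09,.012,3.5,(230,20),(.55,0,-.2))
print('rest',x[:2].round(4),np.degrees(x[2]).round(2),r.round(1).tolist())
E
```

```text
[ 4.59998815e-01 -2.68029519e-05  1.39421989e-01] [[1.0, -0.0007, -0.0007], [-0.0007, -1.0, 0.0001], [-0.0007, -0.0001, -1.0]]
[0.53757537 0.00136846 0.31005441] [5.36413951e-01 3.82467176e-04 3.08827831e-01] [-2.74081047e-01  5.24132090e-04 -9.61706455e-01] [-2.76587620e-01  8.14316905e-04 -9.60988358e-01]
rest [ 0.5507 -0.001 ] -13.33 [[-0.3, -1.7], [1.0, -0.7], [0.8, 1.5], [-1.4, 1.8]]
```

View pics/d6.png

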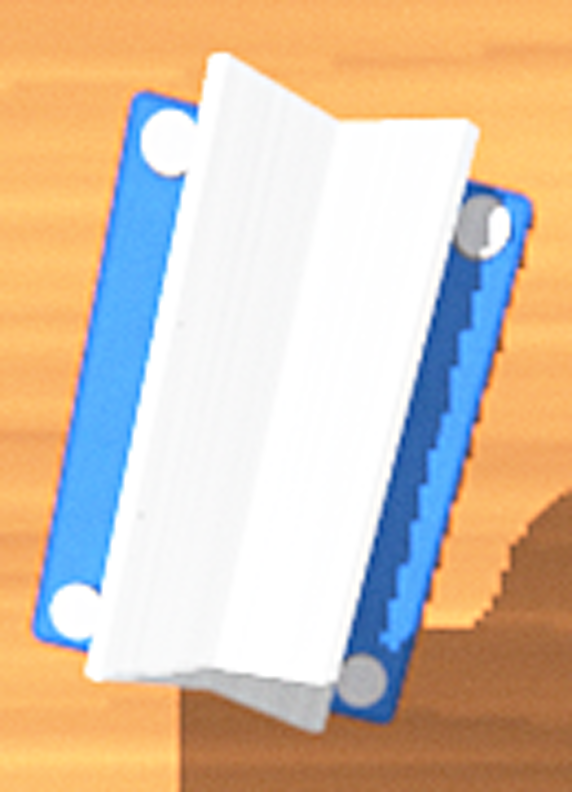

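```bash
python3 - <<'E'
from fit import *
for z in (.064,):
  x,r=fit('r1',[(204,57),(480,124),(323,734),(84,678)],.11,.048,z,4.4,(255,5),(.55,0,-.2))
  print(x[:2].round(4),np.degrees(x[2]).round(2),r.round(1).tolist())
  print('ref',E_()['rest'])
E
```

```text
[ 5.501e-01 -4.000e-04] -13.25 [[0.7, -0.3], [-1.1, 0.7], [0.0, -0.4], [0.5, -0.2]]
ref [0.5503275917143065, -0.0010539480795470932, -0.23510506582809024]
```

Angle 1 is centred on the rest to within about 1 mm. Next, the dark and brass angles.

```bash
python3 - <<'E'
from h import *
e=E_();e['rest']=[.5503,-.0009,np.radians(-13.3)];json.dump(e,open('est.json','w'))
place('dark',1);release()
place('brass',2);release()
look('r3',(.46,0),.14,0);print(arm.current_t())
a=cv2.imread("pics/r3.png")[5:185,255:385]
cv2.imwrite("pics/d7.png",cv2.resize(a,None,fx=4.4,fy=4.4,interpolation=cv2.INTER_CUBIC))
E
```

```text
dark grip 13.76 0.0461 [0.9 0.5 0.2]
 w 0.0463
 down z-zt 0.0005 [-2.6  0.4  7.2] 0.0461 17.38
brass grip 20.81 0.046 [ 0.3 -0.   0.4]
 w 0.0462
 down z-zt -0.0002 [-3.5  0.1 17. ] 0.0457 25.24
26.725
```

View pics/d7.png

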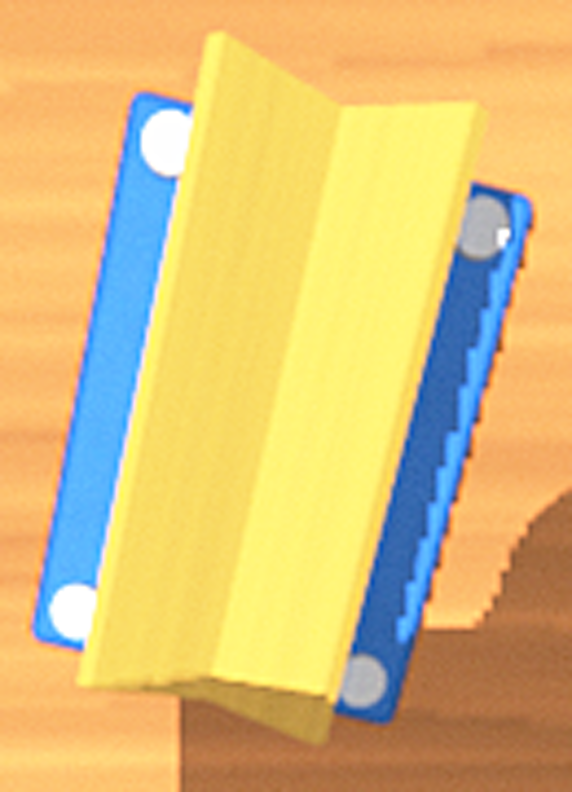

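```bash
python3 - <<'E'
from fit import *
x,r=fit('r3',[(203,37),(488,106),(323,745),(76,684)],.11,.048,.0754,4.4,(255,5),(.55,0,-.2))
print(x[:2].round(4),np.degrees(x[2]).round(2),r.round(1).tolist())
E
```

```text
[ 5.5e-01 -3.0e-04] -13.4 [[0.2, -0.9], [-0.5, 0.8], [0.3, -0.2], [0.1, 0.4]]
```

```bash
python3 - <<'E'
from h import *
place('yel',3);release()
place('copper',4);release()
look('r5',(.46,0),.16,0);print(arm.current_t())
cv2.imwrite("pics/s5.png",arm.snapshot("side")[:,:,::-1]);cv2.imwrite("pics/t5.png",arm.snapshot("top")[:,:,::-1])
a=cv2.imread("pics/r5.png")[0:180,255:385]
cv2.imwrite("pics/d8.png",cv2.resize(a,None,fx=4.4,fy=4.4,interpolation=cv2.INTER_CUBIC))
a=cv2.imread("pics/s5.png")[150:250,270:370]
cv2.imwrite("pics/d9.png",cv2.resize(a,None,fx=6,fy=6,interpolation=cv2.INTER_CUBIC))
E
```

```text
yel grip 29.38 0.0462 [-0.  -0.   0.2]
 w 0.0461
 down z-zt -0.0002 [-5.2  0.9 17.6] 0.046 34.06
copper grip 37.41 0.046 [ 0.6 -0.2  1.1]
 w 0.0463
 down z-zt 0.0005 [-2.1  0.3  7.2] 0.0459 41.52
42.9417
```

View pics/d8.png

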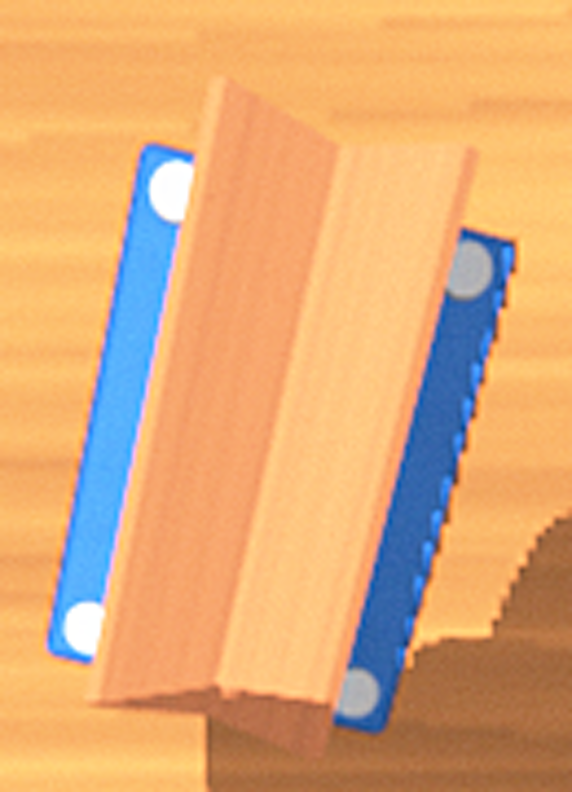

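View pics/d9.png

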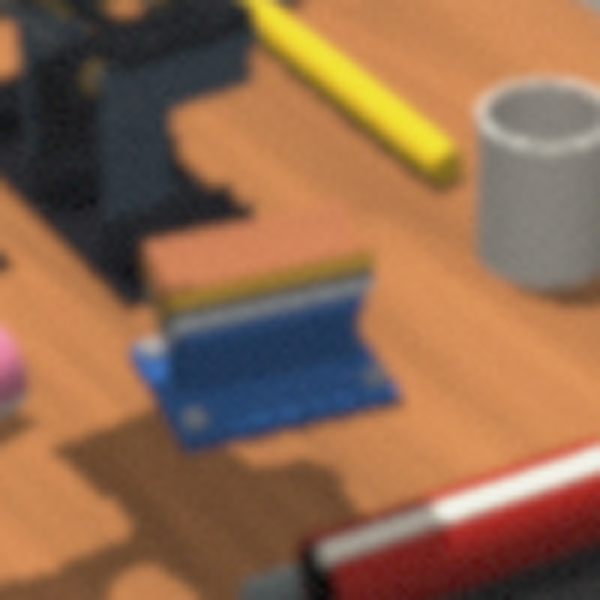

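```bash
python3 - <<'E'
from fit import *
x,r=fit('r5',[(203,78),(478,150),(322,757),(88,703)],.11,.048,.0868,4.4,(255,0),(.55,0,-.2))
print(x[:2].round(4),np.degrees(x[2]).round(2),r.round(1).tolist())
a=cv2.imread("pics/t5.png")[150:290,280:480];cv2.imwrite("pics/d10.png",cv2.resize(a,None,fx=4,fy=4,interpolation=cv2.INTER_CUBIC))
a=cv2.imread("pics/s5.png")[200:330,220:450];cv2.imwrite("pics/d11.png",cv2.resize(a,None,fx=3.4,fy=3.4,interpolation=cv2.INTER_CUBIC))
E
```

```text
[ 5.499e-01 -4.000e-04] -13.1 [[0.6, -0.2], [-0.4, -0.3], [0.5, 0.5], [-0.7, 0.2]]
```

View pics/d10.png

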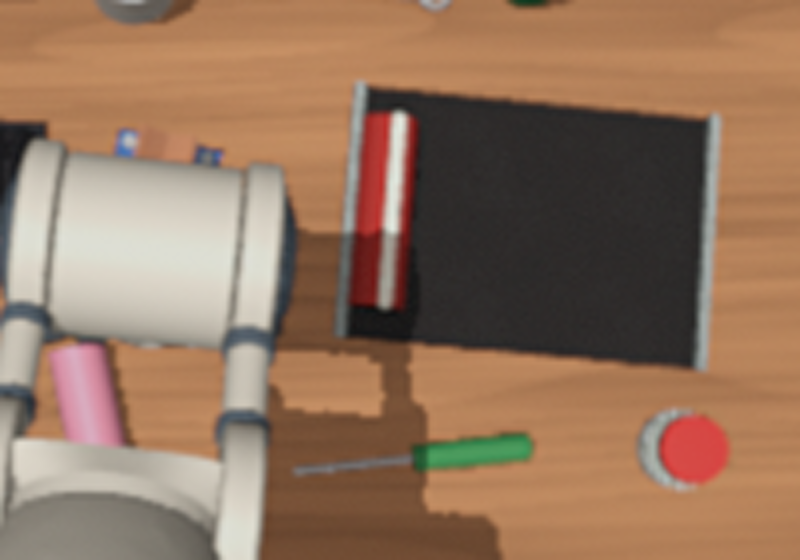

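View pics/d11.png

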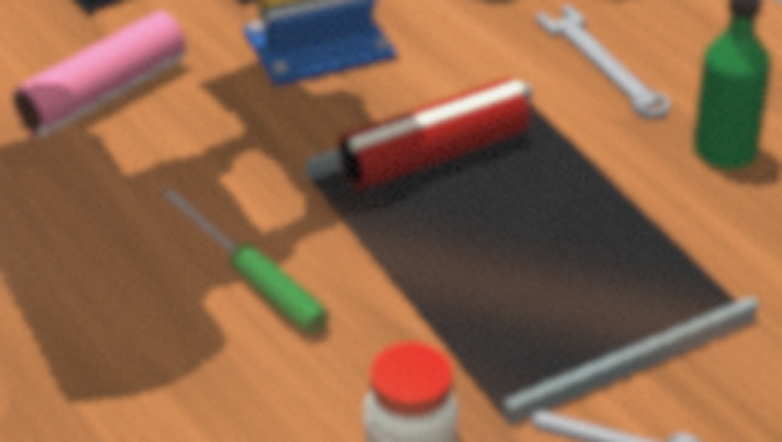

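View pics/r5.png

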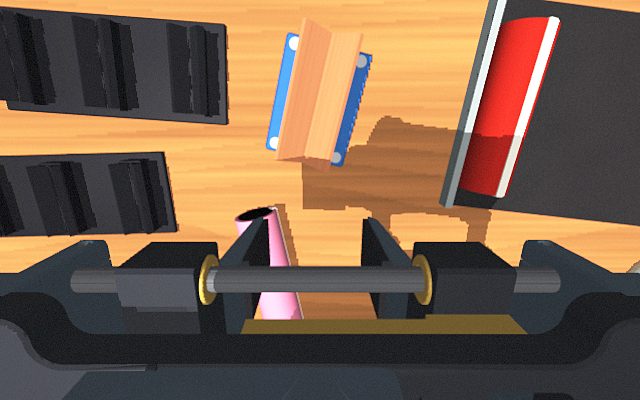

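The tube was knocked: it now lies by the +y lip with its white stripe just right of the top (top view crop (390,210)). I'll measure it close up.

```bash
python3 - <<'E'
from h import *
cal,im=look('m1',(.46,-.23),.15,0);print(arm.current_t())
a=im[0:210,190:490]
cv2.imwrite("pics/d12.png",cv2.resize(a,None,fx=2.66,fy=2.66,interpolation=cv2.INTER_CUBIC))
E
```

```text
44.0083
```

View pics/d12.png

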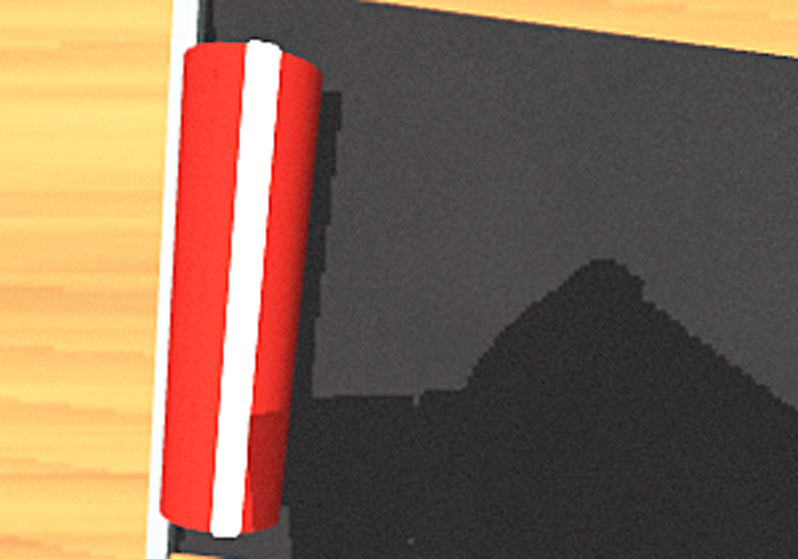

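```bash
cat >> fit.py <<'E'
R=.024
def tubefit(name,left,right,stripe,s,o,p0,z=.027):
    cal=lcal(name);o=np.array(o)
    f=lambda P:[np.array(q,float)/s+o for q in P]
    L,Rr,S=f(left),f(right),f(stripe)   # stripe: far end, near end
    def res(p):
        x,y,a,ph=p;ax=np.array([np.cos(a),np.sin(a),0]);lat=np.array([-np.sin(a),np.cos(a),0]) # +lat=+y
        c=np.array([x,y,z]);out=[]
        for P,sg in ((L,1),(Rr,-1)):
            for u in P:
                oo,d=ray(cal,*u);n=np.cross(d,ax);n/=np.linalg.norm(n)
                if n@lat<0:n=-n
                out.append(((oo-c)@n-sg*R)*1000)
        for u,sg in zip(S,(1,-1)):
            P=c+sg*.08*ax+R*(np.sin(ph)*lat+np.cos(ph)*np.array([0,0,1]))
            out+=list(proj(cal,P)[0]-u)
        return np.array(out)
    r=least_squares(res,p0);return r.x,r.fun
E
python3 - <<'E'
from fit import *
x,r=tubefit('m1',[(183,70),(161,510)],[(322,72),(279,520)],[(264,42),(226,534)],2.66,(190,0),(.53,-.2,-.1,-.3))
print(x.round(4),np.degrees(x[2:]).round(1),r.round(2))
E
```

```text
[ 0.5399 -0.1925 -0.1123 -0.2275] [ -6.4 -13. ] [-0.43 -0.54  0.55  0.54 -0.21  0.75  0.12 -1.08]
```

```bash
cat >> h.py <<'E'
def latv(a): return np.array([-np.sin(a),np.cos(a)])
def straddle(c,a,w=.08,z=.021):
    yw=np.degrees(a);arm.grip(w)
    arm.move_to([c[0],c[1],.12],Rdown(yw));arm.move_l([c[0],c[1],z],feed=.12)
E
python3 - <<'E'
from h import *
c=np.array([.5399,-.1925]);a=-.1123;l=latv(a);z=.021;w=.060
print(arm.solve_ik([*(c-.15*l),.02],Rdown(np.degrees(a))))
g=c-.003*l
straddle(g,a,.078,z);print(arm.current_force().round(1))
arm.grip(w)
d=.118
arm.move_l([*(c-(w/2-.024+d)*l),z],feed=.05)
print(arm.current_width(),arm.current_force().round(1));arm.sleep(.5)
arm.move_l([*(c-(d)*l),z],feed=.05)   # recentre
arm.grip(.08)
p=np.array(arm.current_ee_pos());p[2]=.12;arm.move_l(p,feed=.2)
cal,im=look('m2',(c-d*l)-np.array([.075,0.01]),.15,0);print(arm.current_t())
a=im[0:210,190:490]
cv2.imwrite("pics/d13.png",cv2.resize(a,None,fx=2.66,fy=2.66,interpolation=cv2.INTER_CUBIC))
E
```

```text
[-3.86172215e+01  4.13901901e+01  8.71369570e+01 -2.54444375e-14
  5.14728529e+01  5.78170945e+01]
[1.1 1.1 0.4]
0.059938900437939494 [ 0.6 -0.7 -0.5]
51.3667
```

View pics/d13.png

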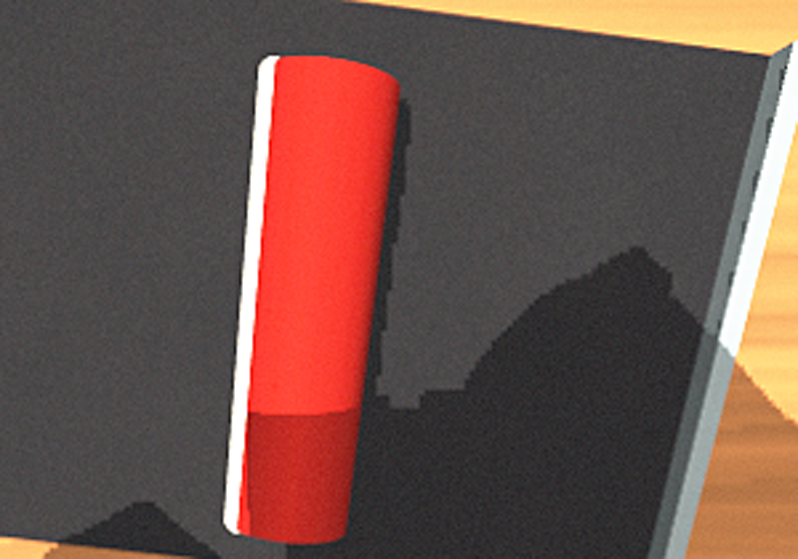

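```bash
python3 - <<'E'
from fit import *
for st in ([(247,44),(211,532)],[(281,46),(242,534)]):
    x,r=tubefit('m1',[(183,70),(161,510)],[(322,72),(279,520)],st,2.66,(190,0),(.53,-.2,-.1,-.3));print(np.degrees(x[3]))
p0=arm.current_ee_pos()
x,r=tubefit('m2',[(258,75),(224,515)],[(401,85),(347,525)],[(277,57),(239,532)],2.66,(190,0),(.53,-.31,-.1,1))
print(x.round(4),np.degrees(x[2:]).round(1),r.round(2))
E
```

```text
-0.4380512294639129
-26.646539854835623
[ 0.526  -0.3092 -0.1143  0.7787] [-6.6 44.6] [ 0.44  0.72 -0.55 -0.57  0.11 -0.02 -0.16  0.03]
```

```bash
cat >> h.py <<'E'
def rollby(c,a,d,name,w=.060,z=.021,feed=.04):
    # d>0 : toward -lat ; recentres, releases, looks
    c=np.array(c);l=latv(a);s=np.sign(d)
    straddle(c,a,.078,z);arm.grip(w)
    arm.move_l([*(c-(s*(w/2-.024)+d)*l),z],feed=feed);arm.sleep(.4)
    arm.move_l([*(c-d*l),z],feed=.05);arm.grip(.08)
    p=np.array(arm.current_ee_pos());p[2]=.12;arm.move_l(p,feed=.2)
    cal,im=look(name,(c-d*l)-np.array([.075,0.0]),.15,0);print(arm.current_t())
    cv2.imwrite(f"pics/{name}c.png",cv2.resize(im[0:210,190:490],None,fx=2.66,fy=2.66,interpolation=cv2.INTER_CUBIC))
E
python3 - <<'E'
from h import *
rollby((.526,-.3092),-.1143,.025,'m3')
E
```

```text
56.7
```

View pics/m3c.png

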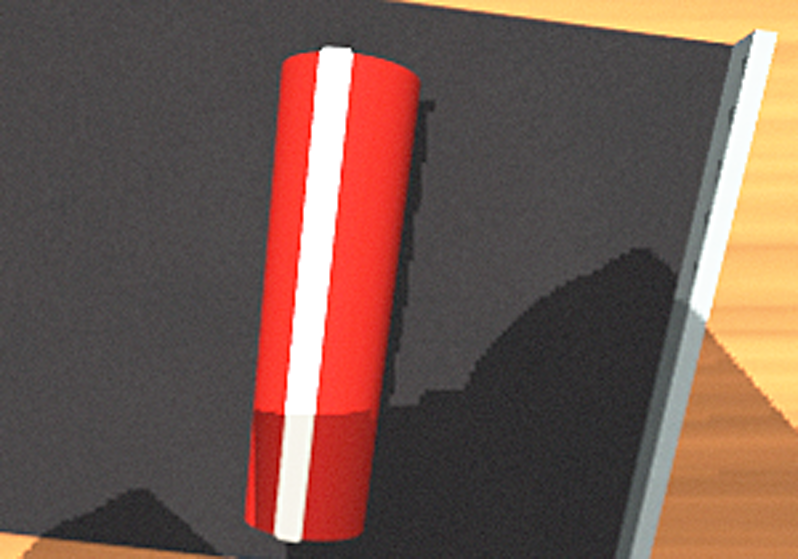

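```bash
python3 - <<'E'
from fit import *
for z in (.027,):
 for st in ([(336,48),(288,540)],[(319,48),(275,540)],[(352,48),(303,541)]):
  x,r=tubefit('m3',[(281,75),(246,515)],[(420,90),(364,530)],st,2.66,(190,0),(.53,-.33,-.1,0))
  print(x.round(4),np.degrees(x[2:]).round(1),r.round(2))
E
```

```text
[ 0.5238 -0.331  -0.111   0.2265] [-6.4 13. ] [-0.09 -0.22 -0.01  0.15 -0.03  0.84  0.19 -1.18]
[ 0.5234 -0.3309 -0.1097  0.4445] [-6.3 25.5] [-0.28 -0.2  -0.2   0.17  0.23  1.32  0.22 -1.81]
[ 0.5241 -0.3311 -0.1096  0.0096] [-6.3  0.6] [-0.16 -0.07 -0.08  0.3   0.09  0.84 -0.1  -1.18]
```

```bash
python3 - <<'E'
from h import *
rollby((.5238,-.3310),-.111,.0058,'m4')
E
```

```text
61.5583
```

View pics/m4c.png

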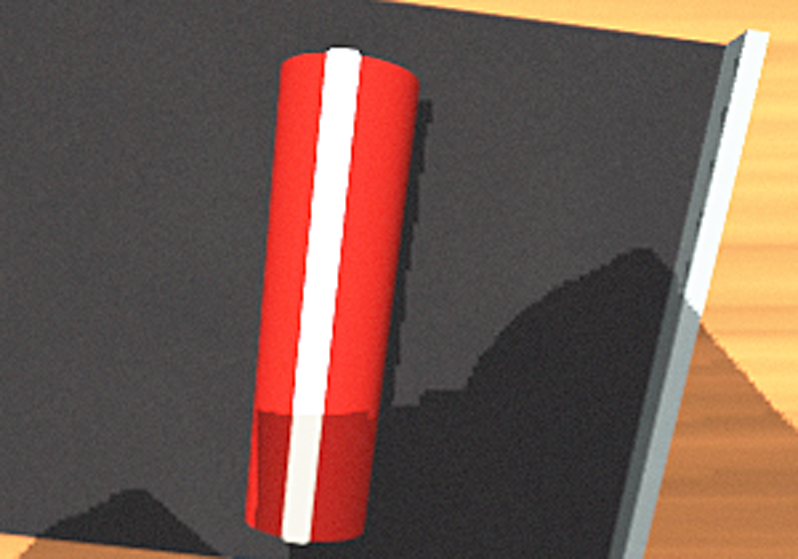

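```bash
python3 - <<'E'
from fit import *
for st in ([(344,49),(296,542)],[(327,49),(283,541)],[(361,49),(311,542)]):
  x,r=tubefit('m4',[(280,75),(246,515)],[(418,90),(364,530)],st,2.66,(190,0),(.53,-.33,-.1,0))
  print(x.round(4),np.degrees(x[2:]).round(1),r.round(2))
print(arm.current_ee_pos())
E
```

```text
[ 0.5236 -0.3335 -0.1078  0.1002] [-6.2  5.7] [-0.23 -0.2   0.19  0.17 -0.07  0.91  0.16 -1.28]
[ 0.5233 -0.3334 -0.1067  0.3134] [-6.1 18. ] [-0.37 -0.16  0.05  0.21  0.14  1.02  0.1  -1.41]
[ 0.5242 -0.3336 -0.1073 -0.1208] [-6.1 -6.9] [-0.23 -0.12  0.19  0.25 -0.07  0.91 -0.   -1.29]
[ 0.44796942 -0.33662238  0.148939  ]
```

```bash
python3 - <<'E'
from h import *
a=-.109;l=latv(a)
c=np.array([.5238,-.3310])-.00495*latv(-.111)
# true-centre frame: inner faces are 0.85 mm further out each side than read
d=.0024
straddle(c,a,.078,.021);arm.grip(.0583)   # true .060
arm.move_l([*(c-(.006+d)*l),.021],feed=.03);arm.sleep(.4)
arm.move_l([*(c-d*l),.021],feed=.05);arm.grip(.08)
p=np.array(arm.current_ee_pos());print(p);p[2]=.12;arm.move_l(p,feed=.2)
cal,im=look('m5',p[:2]-np.array([.075,0.0]),.15,0);print(arm.current_t())
cv2.imwrite("pics/m5c.png",cv2.resize(im[0:210,190:490],None,fx=2.66,fy=2.66,interpolation=cv2.INTER_CUBIC))
E
```

```text
[ 0.52296767 -0.33834245  0.0209763 ]
66.45
```

View pics/m5c.png

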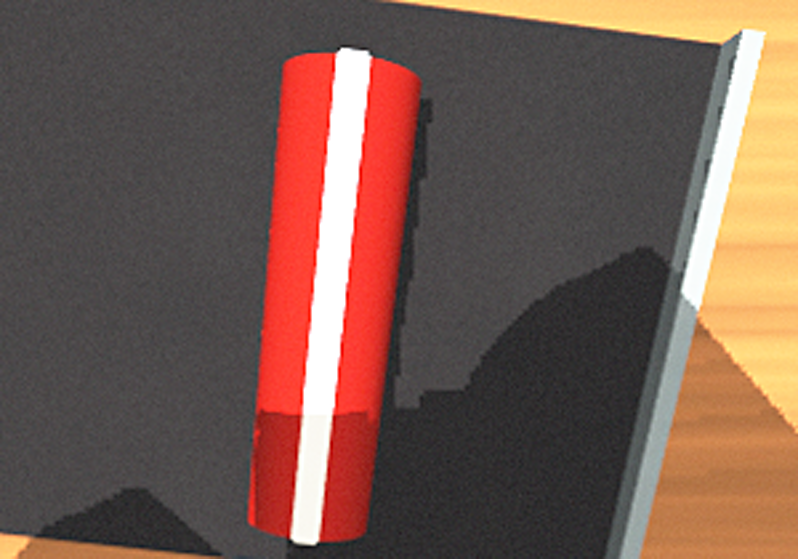

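```bash
python3 - <<'E'
from fit import *
for st in ([(354,49),(305,543)],[(336,49),(291,542)],[(372,51),(319,543)]):
  x,r=tubefit('m5',[(282,75),(249,515)],[(422,90),(367,530)],st,2.66,(190,0),(.53,-.33,-.1,0))
  print(x.round(4),np.degrees(x[2:]).round(1),r.round(2))
E
```

```text
[ 0.5235 -0.3362 -0.1066  0.0131] [-6.1  0.8] [ 0.11 -0.17 -0.15  0.2  -0.09  1.04  0.12 -1.47]
[ 0.5231 -0.3361 -0.1056  0.2367] [-6.  13.6] [-0.01 -0.14 -0.28  0.23  0.12  1.05  0.07 -1.46]
[ 0.5238 -0.3363 -0.1078 -0.2105] [ -6.2 -12.1] [ 0.26 -0.22 -0.01  0.14 -0.32  0.93  0.21 -1.33]
```

```bash
python3 - <<'E'
from h import *
a=np.radians(-6.2);ax=np.array([np.cos(a),np.sin(a)])
c=np.array([.52297,-.33834])+.0005*ax
straddle(c,a,.07,.019);arm.grip(.054)
im=arm.snapshot("wrist")[:,:,::-1];cv2.imwrite("pics/g1.png",im);print(arm.current_t(),arm.current_force().round(1))
cv2.imwrite("pics/g1c.png",cv2.resize(im[60:330,220:410],None,fx=3,fy=2.2,interpolation=cv2.INTER_CUBIC))
E
```

```text
68.75 [ 0.3 -0.1  0. ]
```

View pics/g1c.png

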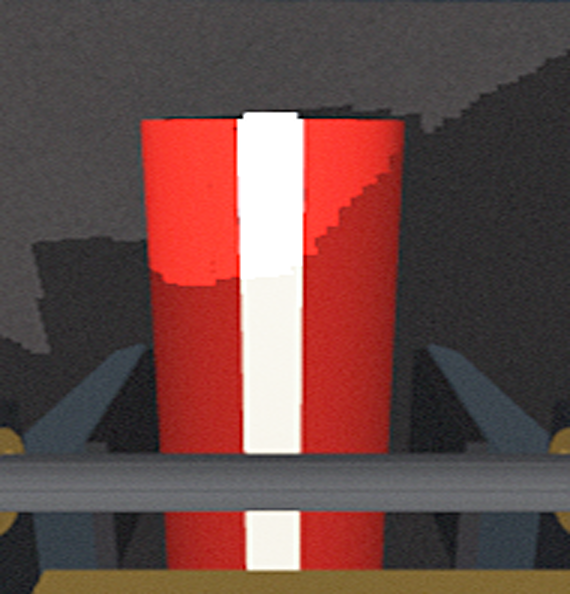

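```bash
python3 - <<'E'
from h import *
a=np.radians(-6.2);l=latv(a)
p=np.array(arm.current_ee_pos());p[:2]+=.0025*l;arm.move_l(p,feed=.02)
im=arm.snapshot("wrist")[:,:,::-1]
arm.grip(.035);print(arm.current_width(),arm.current_t(),arm.current_ee_pos())
im2=arm.snapshot("wrist")[:,:,::-1]
cv2.imwrite("pics/g2.png",im2)
o=np.hstack([im[60:330,240:390],im2[60:330,240:390]])
cv2.imwrite("pics/g2c.png",cv2.resize(o,None,fx=2.6,fy=2.2,interpolation=cv2.INTER_CUBIC))
E
```

```text
0.04738247781018135 69.3417 [ 0.52376452 -0.33586661  0.0190656 ]
```

View pics/g2c.png

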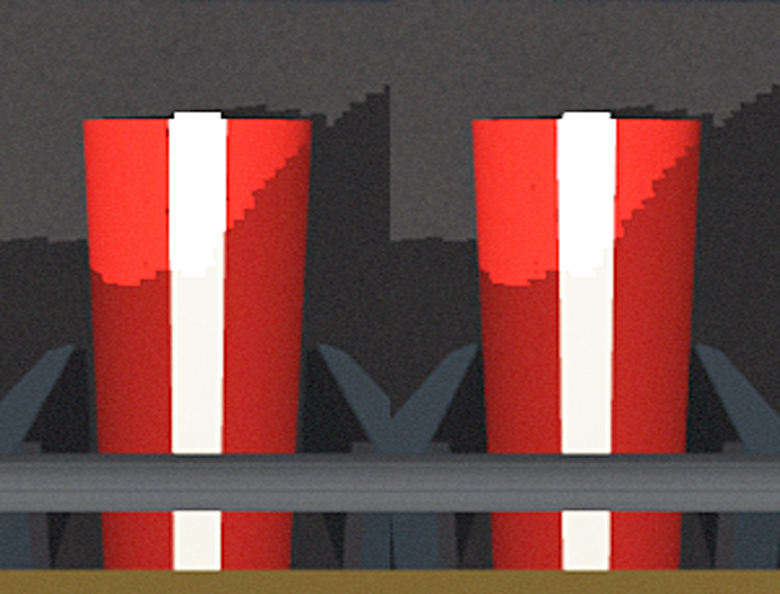

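```bash
python3 - <<'E'
from h import *
p=np.array(arm.current_ee_pos());q=p.copy();q[2]=.05;arm.move_l(q,feed=.08);q[2]=.19;arm.move_l(q,feed=.2)
x,y=.5501,-.0006;Rr=Rdown(-13.3)
arm.move_to([x,y,.19],Rr);f1=arm.current_force()
zt=.1025-.008
arm.move_l([x,y,zt+.02],feed=.15);arm.move_l([x,y,zt+.004],feed=.04)
z=zt+.004
while z>zt-.001:
    z-=.0007;arm.move_l([x,y,z],feed=.02);f=arm.current_force()-f1
    if f[2]>4:break
print(round(z-zt,4),f.round(1),arm.current_width(),arm.current_t())
im=arm.snapshot("wrist")[:,:,::-1];cv2.imwrite("pics/g3.png",im)
cv2.imwrite("pics/s6.png",arm.snapshot("side")[:,:,::-1])
E
```

```text
-0.0009 [-3.   0.3 14.5] 0.047662356790861136 75.0
```

View pics/g3.png

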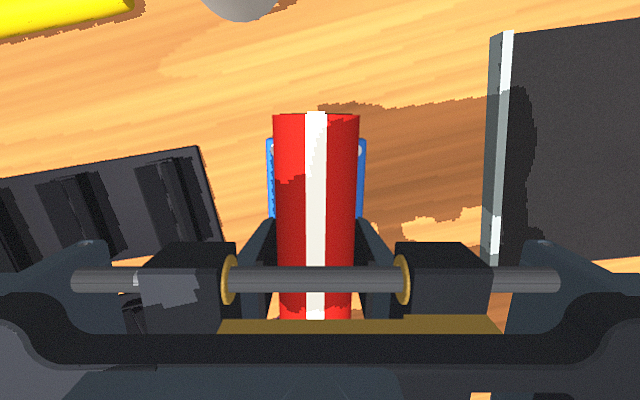

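```bash
python3 - <<'E'
from h import *
arm.grip(.062);p=np.array(arm.current_ee_pos());p[2]=.2;arm.move_l(p,feed=.15)
cal,im=look('r6',(.45,0),.20,0);print(arm.current_t())
cv2.imwrite("pics/r6c.png",cv2.resize(im[0:180,230:410],None,fx=3.3,fy=3.3,interpolation=cv2.INTER_CUBIC))
s=arm.snapshot("side")[:,:,::-1];cv2.imwrite("pics/s7c.png",cv2.resize(s[140:260,250:400],None,fx=5,fy=5,interpolation=cv2.INTER_CUBIC))
E
```

```text
76.9333
```

View pics/r6c.png

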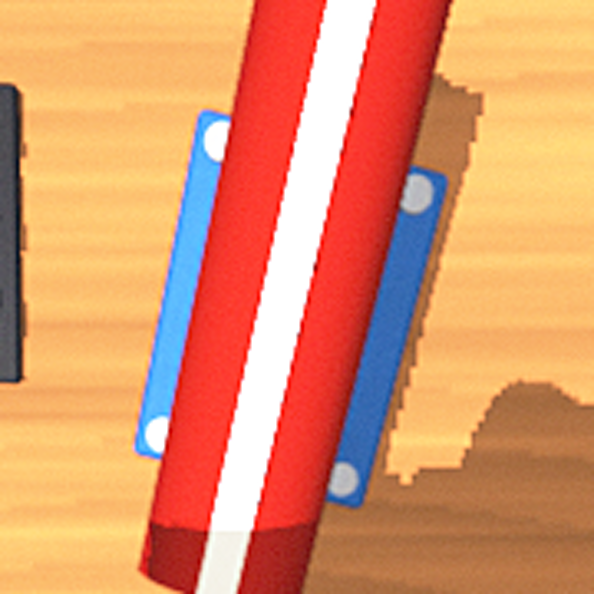

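View pics/s7c.png

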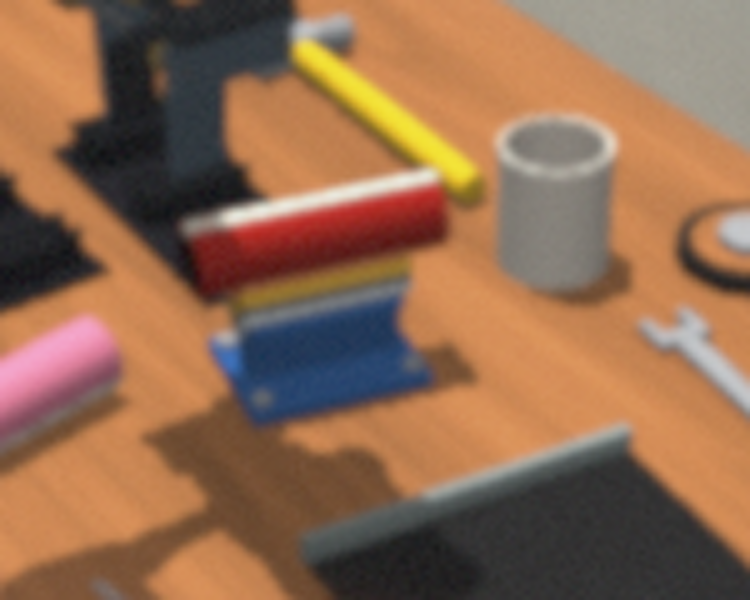

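```bash
python3 - <<'E'
from h import *
cal,im=look('r7',(.455,0),.28,0);print(arm.current_t())
cv2.imwrite("pics/r7c.png",cv2.resize(im[0:200,215:415],None,fx=4,fy=4,interpolation=cv2.INTER_CUBIC)[:, :])
E
```

```text
77.45
```

```bash
python3 -c "
import cv2;a=cv2.imread('pics/r7.png')[25:175,235:395];cv2.imwrite('pics/r7c.png',cv2.resize(a,None,fx=4,fy=4,interpolation=cv2.INTER_CUBIC))"
```

```text
(no output)
```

View pics/r7c.png

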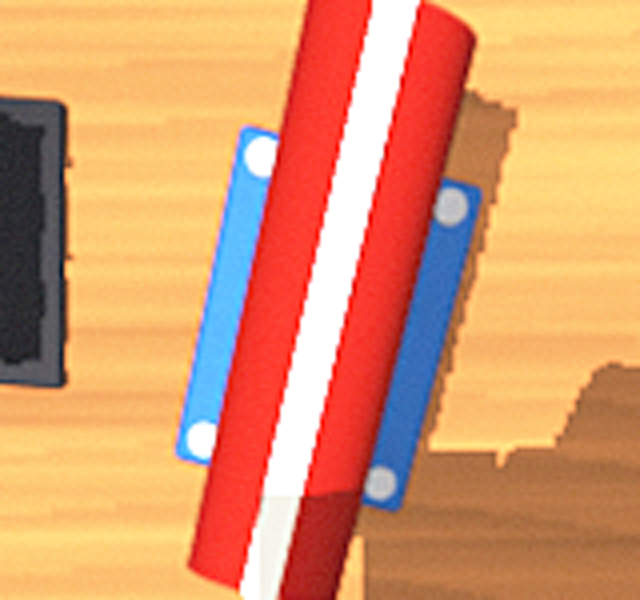

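```bash
python3 -c "
import cv2;a=cv2.imread('pics/r7.png')[10:200,235:395];cv2.imwrite('pics/r7d.png',cv2.resize(a,None,fx=4,fy=4,interpolation=cv2.INTER_CUBIC)[:, :][:800])"
```

```text
(no output)
```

View pics/r7d.png

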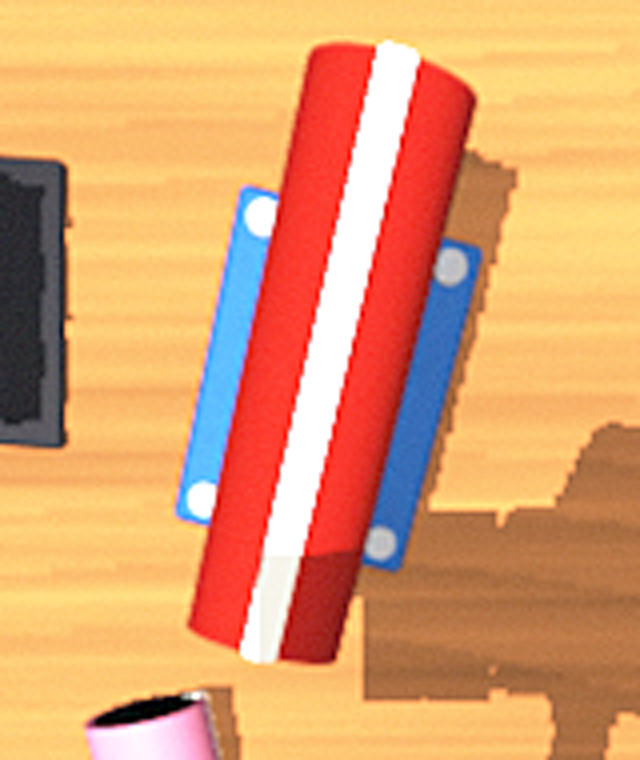

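```bash
python3 - <<'E'
from fit import *
x,r=tubefit('r7',[(307,70),(191,615)],[(474,105),(339,645)],[(398,44),(260,661)],4,(235,10),(.55,0,-.2,0),z=.1025)
print(x.round(4),np.degrees(x[2:]).round(1),r.round(2))
x,r=fit('r7',[(241,186),(483,241),(403,572),(176,519)],.12,.09,.012,4,(235,10),(.55,0,-.2))
print(x.round(4),np.degrees(x[2]).round(2),r.round(1).tolist())
E
```

```text
[ 0.5494 -0.0008 -0.2364 -0.0007] [-13.5  -0. ] [-0.99 -0.53  0.59  0.94  0.12  0.97 -0.14 -1.27]
[ 0.5505 -0.0015 -0.2214] -12.68 [[-0.8, -1.1], [0.6, 0.4], [0.5, 0.3], [-0.3, 0.5]]
```

```bash
python3 - <<'E'
from h import *
arm.move_to([.40,.30,.28],Rdown(0))
t=arm.snapshot("top")[:,:,::-1];cv2.imwrite("pics/t9.png",t)
s=arm.snapshot("side")[:,:,::-1];cv2.imwrite("pics/s9c.png",cv2.resize(s[160:240,280:350],None,fx=8,fy=7.4,interpolation=cv2.INTER_CUBIC))
E
```

```text
(no output)
```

View pics/t9.png

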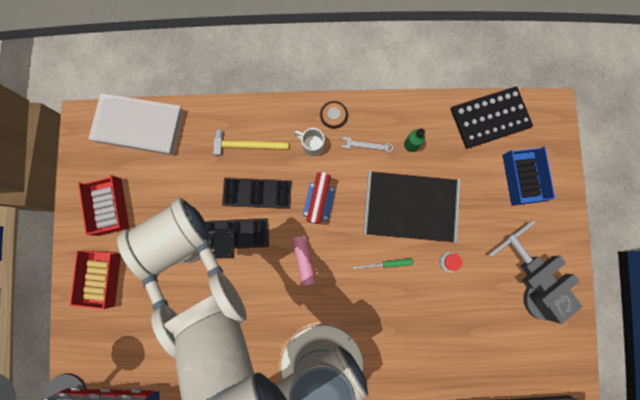

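View pics/s9c.png

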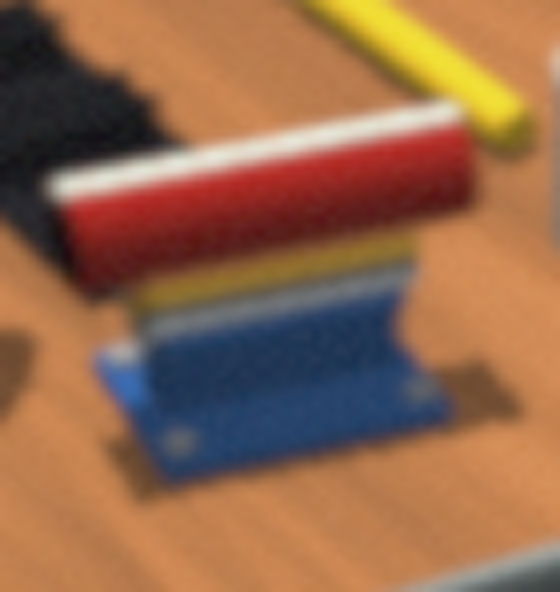

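The top view shows the tube on the rest at (319,198), both trays and the mat empty, and all bystanders at their starting pixels. I'm handing the job in.

```bash
python3 - <<'E'
from rig import arm
print(arm.current_t(),arm.sign_off())
E
```

```text
the job is handed in; nothing more can be done
78.7167 None
```

The job is done and handed in at 78.7 s. Five angles were present (angle 5, the red one, was absent). They are nested in the V-rest, from the bottom: aluminium, dark steel, brass, yellow, copper. The red tube (tube b) was laid on top last.

**Tube turning:** the tube had been knocked against the +y lip during the run. I found it again and rolled it along the mat towards −y until its stripe read 0.8° from the top, then lifted it.

**Last checks:**
- **Stack:** each angle met resistance within 0.5 mm of its fully home height. The three I fitted in pictures after placing (aluminium, brass, copper) lie within about 1 mm of the rest centre and 0.3° of its direction. The dark and yellow ends I could only judge from the side view.
- **Tube:** its centre fits within about 1 mm of the rest centre, with the stripe at 0° from the top.
- **Bench:** trays and mat are empty, and the pink tube and the bystanders are at their starting pixels.

**Disagreements:**
- **Tube position:** the position worked out from the finger pushes was about 2.5 mm off the camera's. A picture with the fingers around the tube agreed with the camera, so I re-centred before gripping.
- **Rest direction:** the last fit of the rest's base plate gave −12.7°, where the earlier fits gave −13.3° to −13.5°. That picture was taken from higher up.

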